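# Check the guide tube with the gauge rod and hold it for reading

## Task

Lift the gauge rod up and off the peg of its rack, push it tip first into the sloping blue guide tube until its brass collar stops against the tube's mouth, then draw it right out again. Finish still holding the gauge in the gripper, level and steady, with its tip over the middle of the lit reading pad and about 5 cm above it, touching nothing else. Leave everything else on the bench where it is.

Things in the scene. Friction and masses are not known exactly. Their poses are not given: they have to be found in the camera images.
- gauge: Loose gauge rod, about 0.2 kg, 234 mm long. Origin on its axis at the collar's stop face; tip at -x, hanging eye at +x. Steel rod 10 mm diameter, x = -120 to 0 (mm); brass collar 36 mm diameter, x = 0 to 8; orange handle x = 25 to 65. Hung at the start, eye on the peg and rod in a V rest: +x points up the 30 degree slope, y is level, z points off the slope along the peg.
- gauge_tip (a point): Very tip of the gauge rod (tapered over its last 8 mm to 4 mm diameter, red and yellow bands near it), 120 mm from the collar's stop face; axes as gauge (+x points from tip to handle).
- gauge_grip (a point): Middle of the gauge's orange handle block, 45 mm on the handle side of the collar's stop face: 40 mm long (x), 14 mm thick along y (the faces to grip), 24 mm high (z); axes as gauge.
- gauge_eye (a point): Centre of the gauge's hanging eye, a ring of 7 mm steel wire in the gauge's xy plane, hole about 20 mm across, 97 mm from the collar's stop face; axes as gauge.
- peg_top (a point): Top of the rack's steel peg, 8 mm diameter. x up the 30 degree slope, y level, z along the peg (square to the slope). The hung eye's centre lies 18 mm below it along z and 6 mm down the slope; nothing of the rack stands beside the handle. The gauge comes off along +z, or straight up.
- rack: Fixed rack that the gauge hangs in: green base plate 200 x 84 x 12 mm, a tall post carrying peg and black shoulder, a short post carrying the V rest. Origin on the table under the hung gauge's collar stop face, which is 100 mm up; x points, level, towards the tall post. Top of the rack about 170 mm.
- tube_mouth (a point): Centre of the blue guide tube's open upper mouth, 110 mm above the table. +x points out along the tube's axis, up a 30 degree slope; y level. The gauge goes in along -x, its x axis along this one, and is home when gauge's origin meets this point. Tube 90 mm long, open at both ends, bore 14 mm, flared over the last 12 mm to 26 mm; rim 37 mm outside.
- fixture: Fixed test fixture: aluminium base plate 170 x 100 x 15 mm with a dark block carrying the blue guide tube. Origin on the table under the tube's mouth; x points, level, the way the mouth faces. Nothing stands higher than the tube's rim, 126 mm.
- pad: Fixed reading pad, grey housing 120 x 120 x 18 mm with a white lit panel 96 mm square; origin at the middle of its underside.
- pad_top (a point): Middle of the lit panel's face (a small black dot), about 19 mm above the table; z up.
- weight: Bystander: loose brass test weight, 32 mm diameter, 36 mm high; origin in the middle of its underside.
- puck: Bystander: loose aluminium specimen disc, 36 mm diameter, 14 mm high; origin in the middle of its underside.
- driver: Bystander: loose screwdriver with red handle lying on the bench to the left; origin under its middle, tip to its +x.
- mouse: Bystander: loose black computer mouse, about 80 x 62 x 32 mm; origin on its underside.
- jar: Bystander: loose amber jar, 60 mm diameter, 70 mm high, on the right; origin in the middle of its underside.
- caliper: Bystander: loose caliper lying flat on the left, about 190 x 60 x 14 mm; origin on its underside.
Not all that is in view belongs to the job. Of the things that look like the rack, take the one that is farthest from the robot's base at the start.

How it is judged:
By the outcome, as a careful person would: the job done as asked, in the order asked, and still so for the second after the job is handed in, while the arm keeps its last pose, push and grip.
It also fails if it takes over 64 s, if anything falls off the work surface, if the arm or the gripper's body presses on something with over 40 N, if the wrist force passes 120 N, or if a joint passes its speed limit or range.

## Robot

A 6-joint arm with a two-finger parallel gripper is mounted at the origin on the work surface. World frame = base frame: x ahead of the robot, y to its left, z up, the work surface at z = 0. Lengths are in m, angles in degrees, forces in N, time in s.
With the tool pointing down it reaches from about 0.4 to 0.825 m from the base axis. Payload 7 kg.
Tool frame: the origin (TCP) lies between the finger pads; the fingertips stand 22 mm ahead of it and the grasp point (between the pads) lies 3 mm ahead of it; z points along the fingers, y is the line along which they close (so a half turn about z gives the same grasp; the last joint's range is limited). The gripper opens to 88 mm and grips with 3 to 60 N. Pads are 19 mm wide; open, the fingers measure 130 mm over their backs; the gripper's body (78 mm by 193 mm) begins 47 mm behind the grasp point.
Start: joints at [-58.665, 20.546, 0.682, 0, -70.136, -16.507], TCP at [0.173, -0.653, 0.249] pointing down, gripper open.
Joint ranges: [-176.03, 176.03], [-82.01, 121.73], [-58.28, 71.71], [-173.87, 95.51], [-174.79, -0.11], [-173.66, 173.66]. Speed limits (degrees/s): [136.94, 136.94, 172.46, 180, 180, 180].

## Interface

Orientations are given as [roll, pitch, yaw] about the fixed x, y, z axes, in that order (R = Rz(yaw) Ry(pitch) Rx(roll)).
In Python, from plant import ctrl gives the robot as it stands.
- The arm moves only by the tool apply_moves, never from a script. Its argument "targets" is a list of rows, each an object with "travel": the shift along the tool's x, y, z in mm, a list of three; "roll": the turn about the tool's z in degrees; "jaw": the finger opening in mm, from 0 to 87.6. In form: [{"travel": [tx, ty, tz], "roll": roll, "jaw": jaw}, ...]. A call has 1 to 10 rows; each row shifts and turns the commanded pose from where the row before left it, along the tool's axes as they then stand; what a row does not reach is not made up. A row lasts 1/10 s, in which the tool goes at most 50 mm and 8.59 degrees, less where a joint would pass 70% of its speed; a pose out of reach is approached as far as the arm can. A call with a gripper value outside its range is refused whole. The fingers move at their own pace and stop on an object; the grip force is fixed at half the most. Time passes only in rows, so rows that do not move let the fingers close. It gives the time, the measured TCP pose, the force, the opening and the grip force at its end, in the units of the state.
- ctrl.get_obs(): the state, without advancing time (a new reading comes with each control period).
- ctrl.snapshot(name): name is "scene" or "top"; returns the picture (420x560x3 uint8, red, green, blue); there is no depth.
- ctrl.calibration(name): a dict with "K" (3x3 intrinsics, pixels), "extrinsics" (4x4, takes a point from camera to world coordinates). Camera axes: x right, y down, z forward; pixel columns grow to the right and rows downward; lengths in m; the calibration is good to about 2 mm. A picture is of the moment at which its call begins. calibration takes no time and is no camera call.
- ctrl.close_job(): hands the job in; it is judged then, once.
The state is a dict: "clock": time; "joint_pos": joint angles; "qvel": joint speeds; "tau": joint torques, N m; "tool_pos": TCP position; "orientation": TCP orientation; "force": force on the tool from outside, world axes, zero at the start; "moment": the same for the moment, N m; "opening": finger opening in m; "gripper_force": force on a finger pad.
Only numpy, scipy, OpenCV 4.12 (cv2) and the standard library are available. Lean on these libraries where they do the work, as an engineer would, in place of code of your own. Each camera call takes 0.05 s, during which the arm holds its last target. There are 200 camera calls.

## Working session

There is one attempt and no reset: what is moved stays moved. The work goes in short steps, Python scripts to look and compute and a tool call to move; the robot and the scene stay as the last step left them, time stands still between calls to the robot, and variables do not carry over. Pictures are saved under pics/ and viewed, at most 10 in all, crops included, and the job is handed in when it is done.

Besides the shell and the picture viewer there is one more tool, called after "Request:" as name([rows], argument=value, ...), one row to a line, values as JSON. apply_moves: Moves the arm, as the interface text tells. Its arguments: {"type":"object","properties":{"targets":{"type":"array","items":{"type":"object","properties":{"travel":{"type":"array","items":{"type":"number"}},"roll":{"type":"number"},"jaw":{"type":"number"}}}}},"required":["targets"]}

```bash
ls; mkdir -p pics; python3 - <<'E'
from plant import ctrl
import cv2,numpy as np
for n in("scene","top"):
    im=ctrl.snapshot(n); cv2.imwrite(f"pics/{n}0.png",im[:,:,::-1])
    c=ctrl.calibration(n); print(n,np.array(c["K"]).round(1).tolist(),np.array(c["extrinsics"]).round(3).tolist())
a=[cv2.imread(f"pics/{n}0.png") for n in("scene","top")]
print(ctrl.get_obs())
E
```

```text
pics
scene [[488.1, 0.0, 280.0], [0.0, 488.1, 214.5], [0.0, 0.0, 1.0]] [[-0.668, 0.502, -0.549, 1.128], [0.743, 0.471, -0.474, 0.59], [0.021, -0.725, -0.688, 1.005], [0.0, 0.0, 0.0, 1.0]]
top [[465.2, 0.0, 274.5], [0.0, 465.2, 219.2], [0.0, 0.0, 1.0]] [[-0.012, -0.996, 0.093, 0.289], [-1.0, 0.01, -0.02, 0.018], [0.019, -0.093, -0.995, 1.48], [0.0, 0.0, 0.0, 1.0]]
{'clock': 0.1, 'joint_pos': array([-5.86654550e+01,  2.05888401e+01,  6.39343448e-01, -1.62172288e-02,
       -7.01376322e+01, -1.65067374e+01]), 'qvel': array([ 0.08280202, -0.08410184,  0.0873102 , -0.02045199,  0.01597962,
       -0.04242875]), 'tau': array([-8.65752536e-04, -5.84162199e+01,  2.93750238e+01,  7.01549068e+00,
        1.00948586e-02, -5.42761381e-05]), 'tool_pos': array([ 0.17260327, -0.65213694,  0.24770655]), 'orientation': array([ 1.79912130e+02, -1.01401136e-02, -1.65177706e+02]), 'force': array([ 0.22791259, -0.03971969, -0.60947813]), 'moment': array([-0.02339966, -0.01007813,  0.00317947]), 'gripper_force': 0.0, 'opening': 0.08764418426450261}
```

View pics/scene0.png

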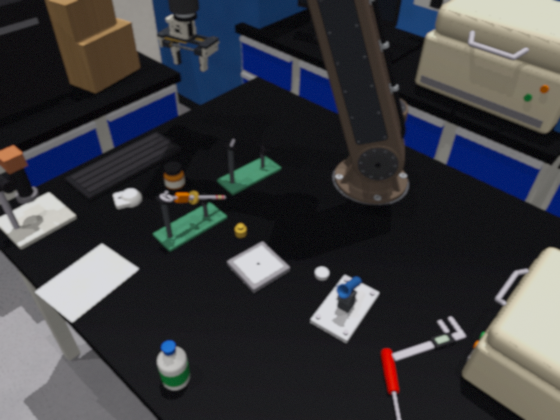

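View pics/top0.png

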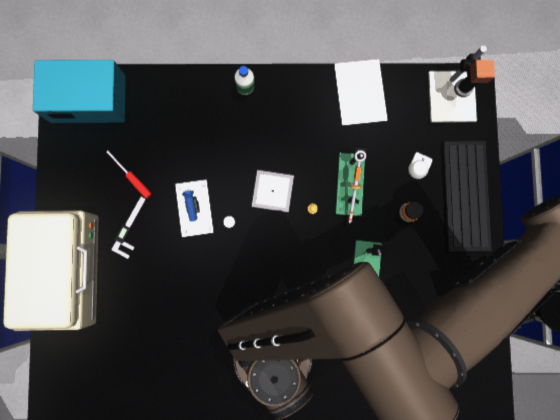

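The scene view shows the gauge hanging at about (190,198) in a green rack at (190,225), with a second green rack at (250,172). In the top view these are at (352,185) and (368,258). The first rack is farther from the base (top 275,380) and holds the gauge, so it fits. The fixture is at top (195,207) and the pad at (273,190). I'll confirm with a crop.

```bash
python3 - <<'E'
import cv2,numpy as np
s,t=cv2.imread("pics/scene0.png"),cv2.imread("pics/top0.png")
c=lambda im,u,v:cv2.resize(im[v:v+75,u:u+100],None,fx=4,fy=4,interpolation=cv2.INTER_CUBIC)
cv2.imwrite("pics/crop0.png",np.vstack([np.hstack([c(s,150,180),c(s,305,265)]),np.hstack([c(t,305,148),c(t,150,170)])]))
E
```

```text
(no output)
```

View pics/crop0.png

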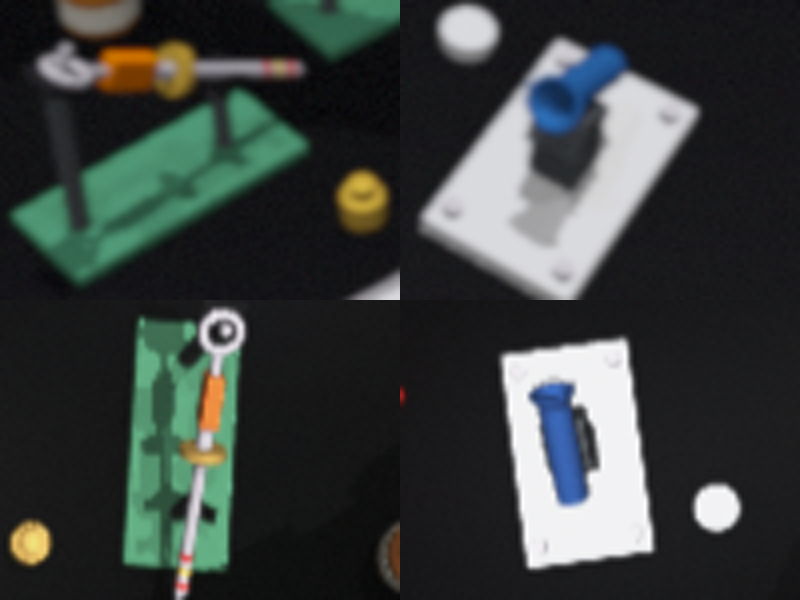

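The top-left and bottom-left crops show the gauge in the far rack, with tip, handle and eye matching the description. The right-hand crops show the blue tube with its mouth at scene ≈(344,291) and top ≈(188,192), facing away from the robot. Next I'll measure.

```bash
cat > h.py <<'E'
import cv2,numpy as np
from plant import ctrl
CAL={n:(np.array(ctrl.calibration(n)["K"]),np.array(ctrl.calibration(n)["extrinsics"])) for n in("scene","top")}
def ray(n,p):
    K,E=CAL[n]; d=E[:3,:3]@np.linalg.inv(K)@[p[0],p[1],1]; return E[:3,3],d/np.linalg.norm(d)
def onz(n,p,z):
    o,d=ray(n,p); return o+d*(z-o[2])/d[2]
def tri(ps,pt):
    A=np.zeros((3,3));b=np.zeros(3);R=[ray("scene",ps),ray("top",pt)]
    for o,d in R:
        M=np.eye(3)-np.outer(d,d);A+=M;b+=M@o
    x=np.linalg.solve(A,b); return x,1e3*max(np.linalg.norm(np.cross(x-o,d)) for o,d in R)
def proj(n,X):
    K,E=CAL[n]; c=K@(E[:3,:3].T@(np.array(X)-E[:3,3])); return c[:2]/c[2]
def mask(im,lo,hi,box):  # im BGR, box u0,v0,u1,v1
    m=cv2.inRange(cv2.cvtColor(im,cv2.COLOR_BGR2HSV),np.array(lo),np.array(hi)); z=np.zeros_like(m); u0,v0,u1,v1=box
    z[v0:v1,u0:u1]=m[v0:v1,u0:u1]
    n,l,s,c=cv2.connectedComponentsWithStats(z); 
    if n<2:return z,None
    k=1+s[1:,4].argmax(); return (l==k).astype(np.uint8)*255,c[k]
E
python3 - <<'E'
from h import *
s,t=cv2.imread("pics/scene0.png"),cv2.imread("pics/top0.png")
B={"s":(150,180,250,255),"t":(330,145,380,225)}
P={}
for nm,lo,hi in(("orange",(5,180,120),(16,255,255)),("brass",(17,110,90),(32,255,255)),("red",(170,90,80),(179,255,255))):
    ms,cs=mask(s,lo,hi,B["s"]);mt,ct=mask(t,lo,hi,B["t"])
    print(nm,cs,ct,(ms>0).sum(),(mt>0).sum(), tri(cs,ct) if cs is not None and ct is not None else "")
# eye & tip by eye from crop
print("eye",tri((150+66/4,180+67/4),(305+222/4,148+32/4)),onz("top",(305+222/4,148+32/4),.1485))
print("tip",tri((150+304/4,180+69/4),(305+180/4,148+298/4)),onz("top",(305+180/4,148+298/4),.04))
# plates
for nm,im,lo,hi,box,z,cam in(("rack",t,(65,60,50),(90,255,255),(330,145,380,225),.012,"top"),("fix",t,(0,0,110),(179,60,255),(165,170,218,245),.015,"top"),("pad",t,(0,0,70),(179,60,255),(245,160,300,220),.018,"top"),("lit",t,(0,0,205),(179,60,255),(245,160,300,220),.019,"top"),("rackS",s,(65,60,50),(90,255,255),(150,180,230,255),.012,"scene"),("fixS",s,(0,0,110),(179,60,255),(305,270,385,345),.015,"scene"),("litS",s,(0,0,205),(179,60,255),(225,235,295,290),.019,"scene")):
    m,c=mask(im,lo,hi,box); cn=max(cv2.findContours(m,0,2)[0],key=cv2.contourArea)[:,0]
    W=np.array([onz(cam,p,z)[:2] for p in cn.astype(float)],np.float32)*1000
    r=cv2.minAreaRect(W); print(nm,r)
for n,im,box in(("scene",s,(325,265,375,305)),("top",t,(170,180,210,230))):
    m,c=mask(im,(100,120,40),(125,255,255),box); p=np.argwhere(m>0)[:,::-1].astype(np.float32)
    l=cv2.fitLine(p,cv2.DIST_L2,0,.01,.01).ravel(); q=(p-l[2:])@l[:2]; print(n,c,l,q.min(),q.max(),p.min(0),p.max(0))
print("mouth",tri((344,290.7),(188,192.5)),onz("top",(188,192.5),.11),onz("scene",(344,290.7),.11))
# dot of pad
g=cv2.cvtColor(t,cv2.COLOR_BGR2GRAY)[183:198,265:281].astype(float);w=np.clip(180-g,0,None);vv,uu=np.mgrid[183:198,265:281]
d=((uu*w).sum()/w.sum(),(vv*w).sum()/w.sum());print("dot",d,onz("top",d,.019))
E
```

```text
orange [181.22077922 195.33766234] [357.18604651 173.18604651] 77 43 (array([ 0.55255542, -0.25863165,  0.12485956]), np.float64(3.433139778176622))
brass [240.07352941 229.44852941] [355.025 186.075] 136 40 (array([ 0.48854785, -0.20684697,  0.01426194]), np.float64(73.30671350003824))
red [222.33333333 195.33333333] [349.75 219.25] 3 4 (array([ 0.4213719 , -0.24541546,  0.04957277]), np.float64(1.781051719507201))
eye (array([ 0.5977517 , -0.26371464,  0.14634617]), np.float64(1.1612189900493348)) [ 0.59642147 -0.26237407  0.1485    ]
tip (array([ 0.41063774, -0.24629779,  0.03528075]), np.float64(1.0648786838126034)) [ 0.41091965 -0.24627493  0.04      ]
rack ((539.0548706054688, -242.6343536376953), (61.50389862060547, 201.68789672851562), 85.06602478027344)
fix ((465.34088134765625, 242.94546508789062), (172.30294799804688, 100.40986633300781), 7.461575508117676)
pad ((517.2113037109375, -5.7321319580078125), (120.78631591796875, 121.97002410888672), 80.88832092285156)
lit ((515.6607055664062, -7.590053558349609), (105.48468017578125, 105.95271301269531), 81.09703063964844)
rackS ((543.88037109375, -253.86094665527344), (95.93939971923828, 206.95265197753906), 85.06954956054688)
fixS ((472.13623046875, 244.236572265625), (178.5804901123047, 104.55474090576172), 7.570215702056885)
litS ((522.7883911132812, -5.894783020019531), (93.3282470703125, 94.88687896728516), 81.16033172607422)
scene [348.70774648 286.79225352] [  0.7363153   -0.67663854 348.70773    286.79227   ] -13.37826 15.000171 [338. 275.] [362. 298.]
top [189.95495495 204.77477477] [2.0033310e-01 9.7972786e-01 1.8995496e+02 2.0477478e+02] -14.087512 15.526595 [183. 191.] [195. 220.]
mouth (array([0.49948803, 0.24757687, 0.10395568]), np.float64(0.9957000764341587)) [0.49908936 0.24572742 0.11      ] [0.50313423 0.25068763 0.11      ]
dot (np.float64(272.4203821656051), np.float64(190.43949044585986)) [ 0.517258   -0.00599434  0.019     ]
```

Request:
apply_moves([
  {"travel":[0,0,0],"roll":6.6,"jaw":60},
  {"travel":[0,0,0],"roll":6.6,"jaw":60},
  {"travel":[0,0,0],"roll":6.6,"jaw":60},
  {"travel":[-22,27,0],"roll":0,"jaw":60},
  {"travel":[-22,27,0],"roll":0,"jaw":60},
  {"travel":[-22,27,0],"roll":0,"jaw":60},
  {"travel":[-22,27,0],"roll":0,"jaw":60},
  {"travel":[-22,27,0],"roll":0,"jaw":60},
  {"travel":[-22,27,0],"roll":0,"jaw":60},
  {"travel":[-22,27,0],"roll":0,"jaw":60},
])

```text
clock: 1.1
tool_pos: [0.3432, -0.4763, 0.2483]
orientation: [180.0, -0.0, 175.0]
force: [0.4, -0.7, 0.3]
opening: 0.0603
gripper_force: 0.0
```

Request:
apply_moves([
  {"travel":[-22,27,0],"roll":0,"jaw":60},
  {"travel":[-22,27,0],"roll":0,"jaw":60},
  {"travel":[-22,27,0],"roll":0,"jaw":60},
  {"travel":[-22,27,0],"roll":0,"jaw":60},
  {"travel":[-22,27,0],"roll":0,"jaw":60},
  {"travel":[-22,27,0],"roll":0,"jaw":60},
  {"travel":[-22,27,0],"roll":0,"jaw":60},
  {"travel":[-22,27,0],"roll":0,"jaw":60},
  {"travel":[0,0,0],"roll":0,"jaw":60},
  {"travel":[0,0,0],"roll":0,"jaw":60},
])

```text
clock: 2.1
tool_pos: [0.5368, -0.2768, 0.2479]
orientation: [180.0, -0.1, 175.1]
force: [0.1, 0.3, -0.2]
opening: 0.0599
gripper_force: 0.0
```

```bash
cat >> h.py <<'E'
def to(target,yaw=None):  # TCP target -> tool-frame mm, roll deg
    from scipy.spatial.transform import Rotation as R
    o=ctrl.get_obs(); T=R.from_euler("xyz",o["orientation"],degrees=True)
    print("tcp",o["tool_pos"].round(4),o["orientation"].round(2),"j",o["joint_pos"].round(1),"F",o["force"].round(1),"open",round(o["opening"]*1e3,1),"g",round(float(o["gripper_force"]),1),"t",round(o["clock"],2))
    print("travel mm",(T.inv().apply(np.array(target)-o["tool_pos"])*1e3).round(1), "roll", None if yaw is None else round((o["orientation"][2]-yaw+180)%360-180,2))
E
python3 -c "
from h import *
to([.553,-.2587,.1255],175.05)"
```

```text
tcp [ 0.5368 -0.2768  0.2479] [ 1.7999e+02 -7.0000e-02  1.7512e+02] j [ -8.8  14.   -8.7  -0.  -67.4 -86.1] F [ 0.1  0.3 -0.2] open 59.9 g 0.0 t 2.1
travel mm [-14.8  19.4 122.4] roll 0.07
```

Request:
apply_moves([
  {"travel":[-14.8,19.4,0],"roll":0,"jaw":50},
  {"travel":[0,0,20],"roll":0,"jaw":50},
  {"travel":[0,0,20],"roll":0,"jaw":50},
  {"travel":[0,0,20],"roll":0,"jaw":50},
  {"travel":[0,0,16],"roll":0,"jaw":40},
  {"travel":[0,0,16],"roll":0,"jaw":40},
  {"travel":[0,0,16],"roll":0,"jaw":40},
  {"travel":[0,0,10],"roll":0,"jaw":40},
  {"travel":[0,0,4.4],"roll":0,"jaw":40},
  {"travel":[0,0,0],"roll":0,"jaw":40},
])

```text
clock: 3.1
tool_pos: [0.5526, -0.26, 0.1258]
orientation: [-180.0, -0.0, 175.0]
force: [-0.8, -0.1, 0.8]
opening: 0.0401
gripper_force: 0.0
```

```bash
python3 -c "
from h import *
to([.553,-.2587,.1255],175.05)
s=ctrl.snapshot('scene')[:,:,::-1];t=ctrl.snapshot('top')[:,:,::-1]
c=lambda im,u,v:cv2.resize(im[v:v+75,u:u+100],None,fx=4,fy=4,interpolation=cv2.INTER_CUBIC)
cv2.imwrite('pics/g1.png',np.hstack([c(s,150,160),c(t,305,148)]))"
```

```text
tcp [ 0.5526 -0.26    0.1258] [-1.80e+02 -5.00e-02  1.75e+02] j [ -6.9  20.5 -16.7   0.  -52.8 -88.1] F [-0.8 -0.1  0.8] open 40.1 g 0.0 t 3.1
travel mm [-0.3  1.3  0.3] roll -0.05
```

View pics/g1.png

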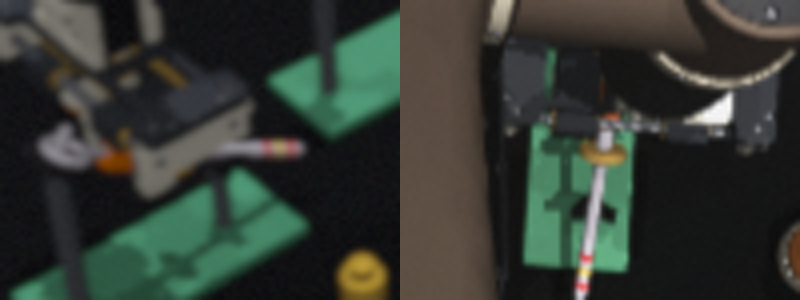

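The handle sits between the fingers: in the scene crop the orange end shows at (112,160), and in the top crop it is between the fingers at (610,120). I'll close now, then lift.

Request:
apply_moves([
  {"travel":[0,1.3,0],"roll":0,"jaw":25},
  {"travel":[0,0,0],"roll":0,"jaw":16},
  {"travel":[0,0,0],"roll":0,"jaw":8},
  {"travel":[0,0,0],"roll":0,"jaw":4},
  {"travel":[0,0,0],"roll":0,"jaw":4},
  {"travel":[0,0,0],"roll":0,"jaw":4},
  {"travel":[0,0,0],"roll":0,"jaw":4},
  {"travel":[0,0,0],"roll":0,"jaw":4},
])

```text
clock: 4.0
tool_pos: [0.5534, -0.2579, 0.1265]
orientation: [180.0, 0.0, 175.0]
force: [0.5, 4.8, 5.4]
opening: 0.0139
gripper_force: 30.0
```

Request:
apply_moves([
  {"travel":[0,0,-3],"roll":0,"jaw":4},
  {"travel":[0,0,-5],"roll":0,"jaw":4},
  {"travel":[0,0,-5],"roll":0,"jaw":4},
  {"travel":[0,0,-8],"roll":0,"jaw":4},
  {"travel":[0,0,-10],"roll":0,"jaw":4},
  {"travel":[0,0,-14],"roll":0,"jaw":4},
  {"travel":[0,0,-20],"roll":0,"jaw":4},
  {"travel":[0,0,-25],"roll":0,"jaw":4},
  {"travel":[0,0,-30],"roll":0,"jaw":4},
  {"travel":[0,0,-20],"roll":0,"jaw":4},
])

```text
clock: 5.0
tool_pos: [0.5536, -0.2586, 0.2698]
orientation: [-180.0, 0.2, 175.0]
force: [1.0, 0.1, -1.5]
opening: 0.0137
gripper_force: 30.0
```

```bash
python3 - <<'E'
from h import *
yaw=np.radians(7.5);ux=np.array([np.cos(yaw)*np.cos(np.pi/6),np.sin(yaw)*np.cos(np.pi/6),.5]);uy=np.array([-np.sin(yaw),np.cos(yaw),0]);uz=np.cross(ux,uy)
# refine mouth: rim circle bounds against blue mask bounds
s,t=cv2.imread("pics/scene0.png"),cv2.imread("pics/top0.png")
for M in ([.4995,.2476,.11],[.500,.246,.11],[.499,.2450,.11],[.501,.248,.11]):
  a=np.linspace(0,2*np.pi,60)
  C=[np.array(M)+.0185*(np.cos(q)*uy+np.sin(q)*uz) for q in a]
  for n in("scene","top"):
    q=np.array([proj(n,c) for c in C]); print(M,n,q.min(0).round(1),q.max(0).round(1))
    w=proj(n,np.array(M)-.09*ux); print("  lower end",w.round(1),"ctr",proj(n,M).round(1))
for n,im,u,v in(("top",t,183,190),("scene",s,336,280)):
  sub=im[v:v+18,u:u+16].astype(int); print(n);print(sub[:,:,0]-sub[:,:,2])
to([.553,-.2587,.2655],175.05)
E
```

```text
[0.4995, 0.2476, 0.11] scene [336.4 281.2] [351.5 296.9]
  lower end [357.2 279.7] ctr [343.9 289. ]
[0.4995, 0.2476, 0.11] top [181.1 190. ] [193.6 194.8]
  lower end [193.  219.7] ctr [187.4 192.4]
[0.5, 0.246, 0.11] scene [335.7 280.9] [350.8 296.6]
  lower end [356.6 279.5] ctr [343.2 288.8]
[0.5, 0.246, 0.11] top [181.7 189.8] [194.1 194.6]
  lower end [193.6 219.5] ctr [187.9 192.2]
[0.499, 0.245, 0.11] scene [335.6 280.4] [350.7 296.2]
  lower end [356.5 279.1] ctr [343.1 288.3]
[0.499, 0.245, 0.11] top [182.  190.1] [194.5 195. ]
  lower end [193.9 219.9] ctr [188.2 192.5]
[0.501, 0.248, 0.11] scene [336.1 281.6] [351.2 297.4]
  lower end [357.  280.2] ctr [343.6 289.5]
[0.501, 0.248, 0.11] top [181.  189.5] [193.5 194.3]
  lower end [192.9 219.2] ctr [187.2 191.9]
top
[[  2   2   7  13  20  23  26  27  17  10   6   2   2   1   2   1]
 [  9  18  47  69  99 108 108  99  78  55  27   2   1   2   2   1]
 [ 39  75 106 122 131 133 127 112  85  69  34   3   1   1   2   2]
 [ 62  84 102 110 120 121 118 110  79  67  20   2   1   1   2   2]
 [ 56  72  81  82  86  87  97 103  77  42   
[... 1582 characters left out ...]
02 104  97  90  83  74  66  60  55  64  81  91  89  71]
 [ 25  61 103 116 111 104  93  83  76  65  61  66  83  93  83  56]
 [ 18  48  96 122 125 119 108  96  87  77  75  76  87  90  75  41]
 [ 12  33  78 120 132 133 123 115 106  99  92  89  92  86  63  28]
 [  8  20  59 112 133 134 134 129 122 114 106  99  94  75  43  17]
 [  6  14  44  97 124 134 134 132 127 122 112 102  86  58  25  10]
 [  5   9  27  69 101 117 123 125 122 116 104  90  67  37  15   7]
 [  5   6  13  35  64  84  97 103 101  94  78  58  35  19   9   5]]
tcp [ 0.5536 -0.2586  0.2698] [-179.95    0.18  175.05] j [ -6.7  13.7  -6.1   0.  -70.  -88.2] F [ 1.   0.1 -1.5] open 13.7 g 30.0 t 5.0
travel mm [ 0.6 -0.1  4.3] roll -0.0
```

Request:
apply_moves([
  {"travel":[0,0,0],"roll":-4,"jaw":4},
  {"travel":[0,0,0],"roll":-4.5,"jaw":4},
  {"travel":[0,0,0],"roll":-4,"jaw":4},
  {"travel":[-8,15,0],"roll":0,"jaw":4},
  {"travel":[-10,28,0],"roll":0,"jaw":4},
  {"travel":[-10,32,0],"roll":0,"jaw":4},
  {"travel":[-10,32,0],"roll":0,"jaw":4},
  {"travel":[-10,32,0],"roll":0,"jaw":4},
  {"travel":[-10,32,0],"roll":0,"jaw":4},
  {"travel":[-10,32,0],"roll":0,"jaw":4},
])

```text
clock: 6.0
tool_pos: [0.5941, -0.0461, 0.2672]
orientation: [180.0, 0.1, -172.5]
force: [1.1, 0.1, -0.3]
opening: 0.0136
gripper_force: 30.0
```

Request:
apply_moves([
  {"travel":[-10,32,0],"roll":0,"jaw":4},
  {"travel":[-10,32,0],"roll":0,"jaw":4},
  {"travel":[-10,32,0],"roll":0,"jaw":4},
  {"travel":[-10,32,0],"roll":0,"jaw":4},
  {"travel":[-10,32,0],"roll":0,"jaw":4},
  {"travel":[-10,32,0],"roll":0,"jaw":4},
  {"travel":[-10,32,0],"roll":0,"jaw":4},
  {"travel":[-10,32,0],"roll":0,"jaw":4},
  {"travel":[-10,26,0],"roll":0,"jaw":4},
  {"travel":[0,0,0],"roll":0,"jaw":4},
])

```text
clock: 7.0
tool_pos: [0.6462, 0.2472, 0.2661]
orientation: [180.0, 0.0, -172.4]
force: [-1.0, -0.4, -1.4]
opening: 0.014
gripper_force: 30.0
```

```bash
python3 -c "
from h import *
to([.654,.2684,.204],-172.5)
s=ctrl.snapshot('scene')[:,:,::-1];t=ctrl.snapshot('top')[:,:,::-1]
cv2.imwrite('pics/s2.png',s);cv2.imwrite('pics/t2.png',t)
c=lambda im,u,v:cv2.resize(im[v:v+100,u:u+100],None,fx=4,fy=4,interpolation=cv2.INTER_CUBIC)
cv2.imwrite('pics/g2.png',np.hstack([c(s,300,220),c(t,140,130)]))"
```

```text
tcp [0.6462 0.2472 0.2661] [ 1.7998e+02  1.0000e-02 -1.7237e+02] j [  37.    21.6    4.5   -0.   -72.9 -119.4] F [-1.  -0.4 -1.4] open 14.0 g 30.0 t 7.0
travel mm [-10.5  20.   62.1] roll 0.13
```

View pics/g2.png

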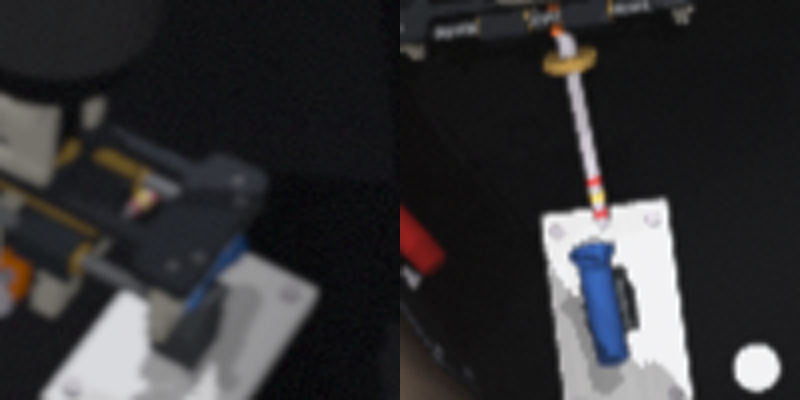

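The top crop shows the gauge held straight, with its tip at about (190.5,185.5) ahead of the mouth at (188,192). The scene crop shows the tip at about (332,273). I'll check the tip against the expected position.

```bash
python3 - <<'E'
from h import *
s,t=cv2.imread("pics/s2.png"),cv2.imread("pics/t2.png")
print(tri((332,273),(190.5,185.7)), proj("top",(.5045,.2286,.1796)),proj("scene",(.5045,.2286,.1796)))
m,_=mask(t,(20,100,100),(32,255,255),(182,170,195,188)); v=np.argwhere(m>0)[:,::-1]; print("yellow band top",v.mean(0))
m=cv2.inRange(cv2.cvtColor(t,4+36),(168,90,90),(179,255,255)); p=np.argwhere(m>0); p=p[(p[:,0]>165)&(p[:,0]<188)&(p[:,1]>180)&(p[:,1]<196)]; print(p.tolist())
m,c=mask(t,(12,110,90),(32,255,255),(172,138,192,152)); print("collar top",c)
print("expected collar",proj("top",np.array([.6462,.2472,.2621])-.041*np.array([.8586,.113,.5])))
ax=lambda r:proj("top",np.array([.6462,.2472,.2621])-r*np.array([.8586,.113,.5]))
print("expected axis pts",ax(.145),ax(.155))
for v in (150,155,160,165,170,174):
    r=cv2.cvtColor(t,cv2.COLOR_BGR2GRAY)[v,178:196].astype(float)-35; r=np.clip(r,0,None); print(v,(r*np.arange(178,196)).sum()/r.sum(), end="; ")
E
```

```text
(array([0.51393923, 0.22546325, 0.16114805]), np.float64(5.70157986339207)) [190.01905319 186.82838084] [339.08205195 266.22758363]
yellow band top [188.8 178.8]
[[176, 187], [182, 191], [184, 189]]
collar top [181.75       145.47916667]
expected collar [181.33240963 144.1846056 ]
expected axis pts [188.67861917 180.17203414] [189.35906572 183.50538878]
150 183.01348314606741; 155 184.01573033707865; 160 185.01330376940132; 165 186.03875968992247; 170 187.05175600739372; 174 187.67469879518072;
```

```bash
python3 - <<'E'
from h import *
s=cv2.imread("pics/s2.png")
m,c=mask(s,(18,70,70),(34,255,255),(325,260,350,285));print(c,(m>0).sum())
for p in (c,(336.75,269.75)):print(tri(p,(188.8,178.8)))
A=np.array([.6462,.2472,.2621])
for r in(.137,.141,.145,.165):print(r,A-r*np.array([.8586,.113,.5]),proj("scene",A-r*np.array([.8586,.113,.5])))
E
```

```text
[332.5  263.74] 50
(array([0.52459243, 0.22616326, 0.20276139]), np.float64(2.5902360911234674))
(array([0.52437311, 0.23281043, 0.18870805]), np.float64(2.5655941783265885))
0.137 [0.5285718 0.231719  0.1936   ] [334.21576838 268.98854874]
0.141 [0.5251374 0.231267  0.1916   ] [334.92102278 268.58596943]
0.145 [0.521703 0.230815 0.1896  ] [335.62167073 268.18601962]
0.165 [0.504531 0.228555 0.1796  ] [339.0573679  266.22482577]
```

Request:
apply_moves([
  {"travel":[-5,10,0],"roll":0.1,"jaw":4},
  {"travel":[-5.5,10,0],"roll":0,"jaw":4},
  {"travel":[0,0,20],"roll":0,"jaw":4},
  {"travel":[0,0,20],"roll":0,"jaw":4},
  {"travel":[0,0,15],"roll":0,"jaw":4},
  {"travel":[0,0,6],"roll":0,"jaw":4},
  {"travel":[0,0,0],"roll":0,"jaw":4},
])

```text
clock: 7.8
tool_pos: [0.6539, 0.2642, 0.2043]
orientation: [-180.0, -0.1, -172.6]
force: [0.1, -0.6, -0.8]
opening: 0.0139
gripper_force: 30.0
```

```bash
python3 -c "
from h import *
to([.654,.2684,.205],-172.5)
s=ctrl.snapshot('scene')[:,:,::-1];t=ctrl.snapshot('top')[:,:,::-1]
cv2.imwrite('pics/s3.png',s);cv2.imwrite('pics/t3.png',t)
for v in (150,155,160,165,170,174):
    r=cv2.cvtColor(np.ascontiguousarray(t),cv2.COLOR_BGR2GRAY)[v,172:196].astype(float)-40; r=np.clip(r,0,None); print(v,((r*np.arange(172,196)).sum()/r.sum()).round(2), end='; ')
c=lambda im,u,v:cv2.resize(im[v:v+75,u:u+50],None,fx=8,fy=8,interpolation=cv2.INTER_CUBIC)
cv2.imwrite('pics/g3.png',np.hstack([c(s,320,240),c(t,165,140)]))"
```

```text
tcp [0.6539 0.2642 0.2043] [-1.7995e+02 -7.0000e-02 -1.7259e+02] j [  37.8   24.9    1.6    0.   -66.7 -120.4] F [ 0.1 -0.6 -0.8] open 13.9 g 30.0 t 7.8
travel mm [-0.6  4.2 -0.7] roll -0.09
150 178.11; 155 180.74; 160 181.83; 165 182.82; 170 183.79; 174 184.43;
```

View pics/g3.png

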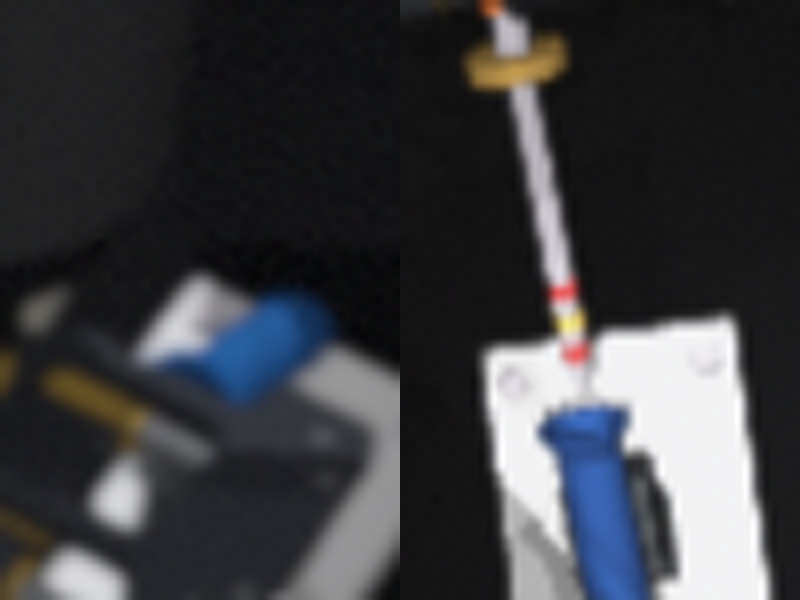

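Top crop: the rod tip at (588,390) is about 1 px (3 mm) right of the tube axis, and the mouth is at (585,420). I'll shift +3 mm in y and then feed in.

Request:
apply_moves([
  {"travel":[0,3,-0.7],"roll":0,"jaw":4},
  {"travel":[0,0,0],"roll":0,"jaw":4},
  {"travel":[5.2,0,3],"roll":0,"jaw":4},
  {"travel":[5.2,0,3],"roll":0,"jaw":4},
  {"travel":[5.2,0,3],"roll":0,"jaw":4},
  {"travel":[5.2,0,3],"roll":0,"jaw":4},
  {"travel":[5.2,0,3],"roll":0,"jaw":4},
  {"travel":[0,0,0],"roll":0,"jaw":4},
])

```text
clock: 8.7
tool_pos: [0.6269, 0.2638, 0.1905]
orientation: [-180.0, -0.0, -172.6]
force: [-0.2, 0.4, -1.2]
opening: 0.014
gripper_force: 30.0
```

```bash
python3 -c "
from h import *
M=np.array([.4995,.248,.110]);u=np.array([.8586,.113,.5])
to(M+.045*u+[0,0,.0045],-172.5)
print(ctrl.get_obs()['moment'].round(2))
t=np.ascontiguousarray(ctrl.snapshot('top')[:,:,::-1])
for v in (155,160,165,170,174,178,182,186):
    r=cv2.cvtColor(t,cv2.COLOR_BGR2GRAY)[v,172:196].astype(float)-45; r=np.clip(r,0,None); print(v,((r*np.arange(172,196)).sum()/r.sum()).round(2), end='; ')"
```

```text
tcp [0.6269 0.2638 0.1905] [-1.7999e+02 -5.0000e-02 -1.7256e+02] j [  39.2   23.2   -3.    -0.   -63.8 -121.7] F [-0.2  0.4 -1.2] open 14.0 g 30.0 t 8.7
travel mm [89.4  0.9 53.5] roll -0.06
[-0.   -0.    0.03]
155 179.75; 160 179.44; 165 181.68; 170 182.77; 174 183.49; 178 184.17; 182 189.66; 186 185.38;
```

Request:
apply_moves([
  {"travel":[5.2,0,3.1],"roll":0,"jaw":4},
  {"travel":[5.2,0,3.1],"roll":0,"jaw":4},
  {"travel":[5.2,0,3.1],"roll":0,"jaw":4},
  {"travel":[5.2,0,3.1],"roll":0,"jaw":4},
  {"travel":[0,0,0],"roll":0,"jaw":4},
])

```text
clock: 9.25
tool_pos: [0.6063, 0.2611, 0.1779]
orientation: [-180.0, -0.1, -172.6]
force: [0.0, 0.0, -2.8]
opening: 0.0139
gripper_force: 30.0
```

Request:
apply_moves([
  {"travel":[5.2,0,3.1],"roll":0,"jaw":4},
  {"travel":[5.2,0,3.1],"roll":0,"jaw":4},
  {"travel":[5.2,0,3.1],"roll":0,"jaw":4},
  {"travel":[5.2,0,3.1],"roll":0,"jaw":4},
  {"travel":[5.2,0,3.1],"roll":0,"jaw":4},
  {"travel":[0,0,0],"roll":0,"jaw":4},
])

```text
clock: 9.85
tool_pos: [0.5805, 0.2577, 0.1625]
orientation: [-180.0, -0.1, -172.6]
force: [0.7, 0.4, -1.3]
opening: 0.014
gripper_force: 30.0
```

```bash
python3 -c "
from h import *
M=np.array([.4995,.248,.110]);u=np.array([.8586,.113,.5])
to(M+.045*u+[0,0,.0045],-172.5)
print(ctrl.get_obs()['moment'].round(2))"
```

```text
tcp [0.5805 0.2577 0.1625] [-1.7998e+02 -5.0000e-02 -1.7256e+02] j [  41.5   20.6  -11.1   -0.   -58.4 -124.1] F [ 0.7  0.4 -1.3] open 14.0 g 30.0 t 9.85
travel mm [42.6  0.9 25.5] roll -0.06
[-0.01 -0.06 -0.01]
```

Going smoothly with almost no force. About 49 mm remain.

Request:
apply_moves([
  {"travel":[5.2,0,3],"roll":0,"jaw":4},
  {"travel":[5.2,0,3],"roll":0,"jaw":4},
  {"travel":[5.2,0,3],"roll":0,"jaw":4},
  {"travel":[5.2,0,3],"roll":0,"jaw":4},
  {"travel":[5.2,0,3],"roll":0,"jaw":4},
  {"travel":[5.2,0,3],"roll":0,"jaw":4},
  {"travel":[0,0,0],"roll":0,"jaw":4},
])

```text
clock: 10.55
tool_pos: [0.5496, 0.2537, 0.1445]
orientation: [-180.0, -0.1, -172.6]
force: [0.3, 1.0, -1.4]
opening: 0.0136
gripper_force: 30.0
```

Request:
apply_moves([
  {"travel":[2.6,0,1.5],"roll":0,"jaw":4},
  {"travel":[2.6,0,1.5],"roll":0,"jaw":4},
  {"travel":[1.7,0,1],"roll":0,"jaw":4},
  {"travel":[0,0,0],"roll":0,"jaw":4},
])

```text
clock: 10.95
tool_pos: [0.5434, 0.253, 0.1408]
orientation: [-180.0, -0.0, -172.6]
force: [1.4, 0.3, -1.8]
opening: 0.0136
gripper_force: 30.0
```

Request:
apply_moves([
  {"travel":[1.3,0,0.75],"roll":0,"jaw":4},
  {"travel":[1.3,0,0.75],"roll":0,"jaw":4},
  {"travel":[1.3,0,0.75],"roll":0,"jaw":4},
  {"travel":[0,0,0],"roll":0,"jaw":4},
])

```text
clock: 11.35
tool_pos: [0.5396, 0.2525, 0.1386]
orientation: [-180.0, -0.0, -172.6]
force: [0.8, -0.4, -1.0]
opening: 0.0146
gripper_force: 30.0
```

Request:
apply_moves([
  {"travel":[1.3,0,0.75],"roll":0,"jaw":4},
  {"travel":[0.9,0,0.5],"roll":0,"jaw":4},
  {"travel":[0,0,0],"roll":0,"jaw":4},
])

```text
clock: 11.65
tool_pos: [0.5387, 0.2526, 0.1382]
orientation: [180.0, 0.1, -172.5]
force: [4.6, -0.9, 0.2]
opening: 0.014
gripper_force: 30.0
```

Contact: x moved only 0.9 of the 2.2 mm commanded, and the force is rising. I'll seat it a little more and take a look.

Request:
apply_moves([
  {"travel":[1.3,0,0.75],"roll":0,"jaw":4},
  {"travel":[0.9,0,0.5],"roll":0,"jaw":4},
  {"travel":[0,0,0],"roll":0,"jaw":4},
  {"travel":[0,0,0],"roll":0,"jaw":4},
])

```text
clock: 12.05
tool_pos: [0.5386, 0.2527, 0.1383]
orientation: [179.9, 0.4, -172.5]
force: [10.6, -3.2, 3.7]
opening: 0.0136
gripper_force: 30.0
```

```bash
python3 -c "
from h import *
M=np.array([.4995,.248,.110]);u=np.array([.8586,.113,.5])
to(M+.045*u+[0,0,.0045],-172.5)
s=ctrl.snapshot('scene')[:,:,::-1];t=ctrl.snapshot('top')[:,:,::-1]
c=lambda im,u,v:cv2.resize(im[v:v+75,u:u+50],None,fx=8,fy=8,interpolation=cv2.INTER_CUBIC)
cv2.imwrite('pics/g4.png',np.hstack([c(s,325,240),c(t,165,165)]))"
```

```text
tcp [0.5386 0.2527 0.1383] [ 179.94    0.36 -172.5 ] j [  44.1   18.2  -18.4    0.2  -53.1 -126.7] F [10.6 -3.2  3.7] open 13.6 g 30.0 t 12.05
travel mm [0.4 0.4 1.3] roll -0.0
```

View pics/g4.png

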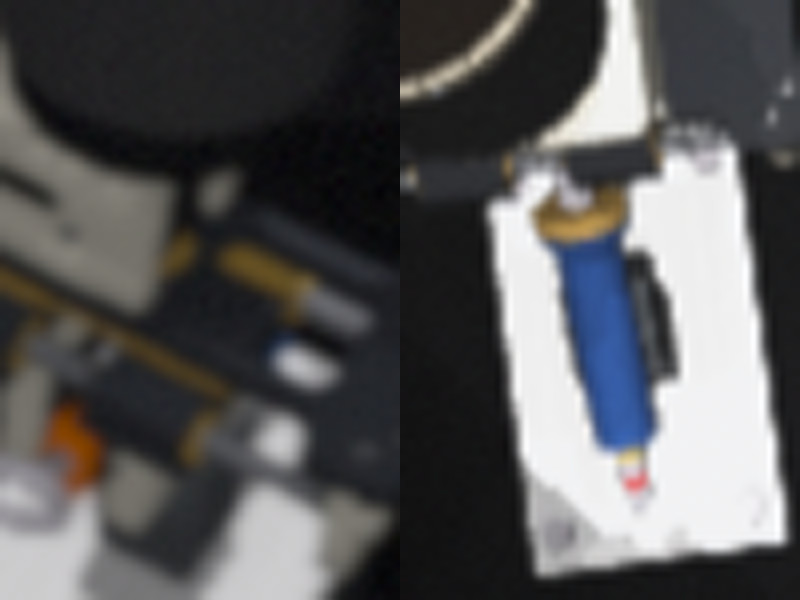

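The gauge is home: in the top crop the brass collar sits flush on the mouth at (582,215) and the tip shows out of the lower end at (635,485). Now I'll draw it out.

Request:
apply_moves([
  {"travel":[-2.6,0,-1.5],"roll":0,"jaw":4},
  {"travel":[-5.2,0,-3],"roll":0,"jaw":4},
  {"travel":[-7.8,0,-4.5],"roll":0,"jaw":4},
  {"travel":[-7.8,0,-4.5],"roll":0,"jaw":4},
  {"travel":[-7.8,0,-4.5],"roll":0,"jaw":4},
  {"travel":[-7.8,0,-4.5],"roll":0,"jaw":4},
  {"travel":[-7.8,0,-4.5],"roll":0,"jaw":4},
  {"travel":[-7.8,0,-4.5],"roll":0,"jaw":4},
  {"travel":[-7.8,0,-4.5],"roll":0,"jaw":4},
])

```text
clock: 13.05
tool_pos: [0.598, 0.2601, 0.1725]
orientation: [-180.0, -0.0, -172.6]
force: [-0.6, 0.4, -1.0]
opening: 0.0138
gripper_force: 30.0
```

Request:
apply_moves([
  {"travel":[-7.8,0,-4.5],"roll":0,"jaw":4},
  {"travel":[-7.8,0,-4.5],"roll":0,"jaw":4},
  {"travel":[-7.8,0,-4.5],"roll":0,"jaw":4},
  {"travel":[-7.8,0,-4.5],"roll":0,"jaw":4},
  {"travel":[-7.8,0,-4.5],"roll":0,"jaw":4},
  {"travel":[-7.8,0,-4.5],"roll":0,"jaw":4},
  {"travel":[-7.8,0,-4.5],"roll":0,"jaw":4},
  {"travel":[-7.8,0,-4.5],"roll":0,"jaw":4},
  {"travel":[-7.8,0,-4.5],"roll":0,"jaw":4},
  {"travel":[0,0,0],"roll":0,"jaw":4},
])

```text
clock: 14.05
tool_pos: [0.6681, 0.2693, 0.2132]
orientation: [180.0, 0.1, -172.6]
force: [-0.9, -0.1, -1.8]
opening: 0.0141
gripper_force: 30.0
```

```bash
python3 -c "
from h import *
H=np.array([.5388,.2526,.1384]);c=np.array([np.cos(np.radians(7.5)),np.sin(np.radians(7.5)),0])
to(H+.0662*c+[0,0,.110],-172.5)"
```

```text
tcp [0.6681 0.2693 0.2132] [ 1.7999e+02  6.0000e-02 -1.7259e+02] j [  37.4   25.9    4.3    0.   -68.3 -120. ] F [-0.9 -0.1 -1.8] open 14.1 g 30.0 t 14.05
travel mm [ 64.2   0.2 -35.2] roll -0.09
```

The rod is out, with the tip about 30 mm clear of the mouth. The tool can't tilt, so I'll level the gauge in the grip by resting the rod gently on the tube's fixed rim and lowering the handle along an arc about that contact.

Request:
apply_moves([
  {"travel":[0,0,-17],"roll":0,"jaw":4},
  {"travel":[0,0,-18],"roll":0,"jaw":4},
  {"travel":[20,0,0],"roll":0,"jaw":4},
  {"travel":[24,0,0],"roll":0,"jaw":4},
  {"travel":[20,0,0],"roll":0,"jaw":4},
  {"travel":[0,0,14],"roll":0,"jaw":4},
  {"travel":[0,0,14],"roll":0,"jaw":4},
  {"travel":[0,0,10],"roll":0,"jaw":4},
  {"travel":[0,0,0],"roll":0,"jaw":4},
])

```text
clock: 14.95
tool_pos: [0.6029, 0.2603, 0.2067]
orientation: [-179.9, -0.2, -172.6]
force: [-1.0, 0.0, -1.7]
opening: 0.0139
gripper_force: 30.0
```

Request:
apply_moves([
  {"travel":[0,0,2],"roll":0,"jaw":4},
  {"travel":[0,0,2],"roll":0,"jaw":4},
  {"travel":[0,0,2],"roll":0,"jaw":4},
  {"travel":[0,0,2],"roll":0,"jaw":4},
  {"travel":[0,0,0],"roll":0,"jaw":4},
])

```text
clock: 15.45
tool_pos: [0.6034, 0.2608, 0.2015]
orientation: [-180.0, -0.0, -172.6]
force: [-0.9, -0.1, -1.2]
opening: 0.0137
gripper_force: 30.0
```

```bash
python3 -c "
from h import *
H=np.array([.5388,.2526,.1384]);c=np.array([np.cos(np.radians(7.5)),np.sin(np.radians(7.5)),0])
to(H+.0662*c+[0,0,.0653],-172.5);print(ctrl.get_obs()['moment'].round(2))"
```

```text
tcp [0.6034 0.2608 0.2015] [-1.8000e+02 -1.0000e-02 -1.7258e+02] j [  40.3   20.7   -5.4   -0.   -63.9 -122.9] F [-0.9 -0.1 -1.2] open 13.7 g 30.0 t 15.45
travel mm [-1.1  0.3 -2.2] roll -0.08
[-0.03  0.02 -0.01]
```

Request:
apply_moves([
  {"travel":[-1.9,0,3.7],"roll":0,"jaw":4},
  {"travel":[-1.8,0,3.7],"roll":0,"jaw":4},
  {"travel":[-1.7,0,3.8],"roll":0,"jaw":4},
  {"travel":[-1.6,0,3.8],"roll":0,"jaw":4},
  {"travel":[0,0,0],"roll":0,"jaw":4},
])

```text
clock: 15.95
tool_pos: [0.6105, 0.2617, 0.1861]
orientation: [-180.0, -0.0, -172.6]
force: [1.3, -0.0, 1.1]
opening: 0.0138
gripper_force: 30.0
```

```bash
python3 -c "
from h import *
to([.6,.26,.2],-172.5);print(ctrl.get_obs()['moment'].round(2))
s=ctrl.snapshot('scene')[:,:,::-1];t=ctrl.snapshot('top')[:,:,::-1]
cv2.imwrite('pics/s5.png',s);cv2.imwrite('pics/t5.png',t)
c=lambda im,u,v:cv2.resize(im[v:v+75,u:u+50],None,fx=8,fy=8,interpolation=cv2.INTER_CUBIC)
cv2.imwrite('pics/g5.png',np.hstack([c(s,315,240),c(t,165,150)]))"
```

```text
tcp [0.6105 0.2617 0.1861] [-1.7999e+02 -3.0000e-02 -1.7258e+02] j [  40.    22.    -5.6   -0.   -62.5 -122.6] F [ 1.3 -0.   1.1] open 13.8 g 30.0 t 15.95
travel mm [ 10.6  -0.3 -13.9] roll -0.08
[ 0.09  0.14 -0.03]
```

View pics/g5.png

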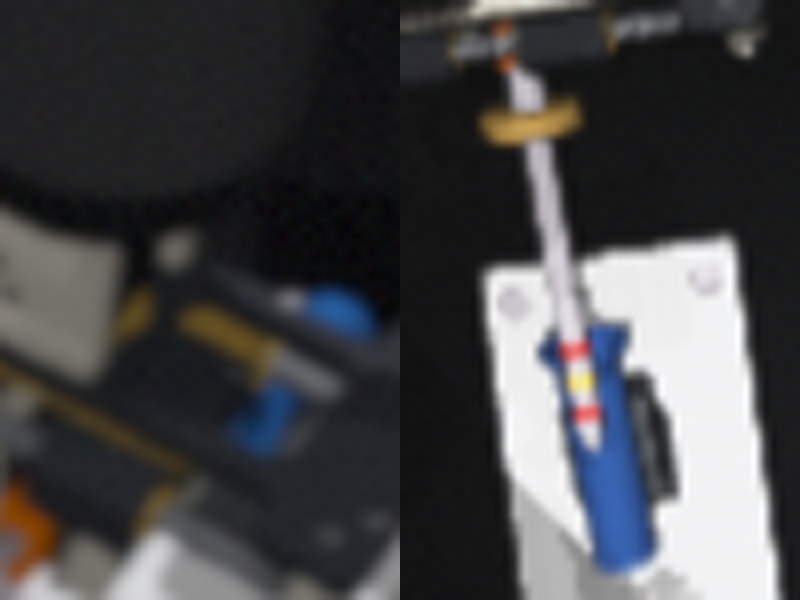

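In the top crop the rod lies on the rim at (572,340), centred on the tube, with about 3 N of contact. It is pivoting as planned, so I'll continue the arc.

Request:
apply_moves([
  {"travel":[-1.6,0,4],"roll":0,"jaw":4},
  {"travel":[-1.4,0,4],"roll":0,"jaw":4},
  {"travel":[-1.3,0,4],"roll":0,"jaw":4},
  {"travel":[-1.2,0,4],"roll":0,"jaw":4},
  {"travel":[-1,0,4],"roll":0,"jaw":4},
  {"travel":[-0.9,0,4],"roll":0,"jaw":4},
  {"travel":[0,0,0],"roll":0,"jaw":4},
])

```text
clock: 16.75
tool_pos: [0.6175, 0.2626, 0.1618]
orientation: [-180.0, -0.1, -172.6]
force: [0.7, 0.0, 1.4]
opening: 0.0138
gripper_force: 30.0
```

Request:
apply_moves([
  {"travel":[-0.8,0,4],"roll":0,"jaw":4},
  {"travel":[-0.6,0,4],"roll":0,"jaw":4},
  {"travel":[-0.4,0,4],"roll":0,"jaw":4},
  {"travel":[-0.3,0,4],"roll":0,"jaw":4},
  {"travel":[-0.2,0,4],"roll":0,"jaw":4},
  {"travel":[0,0,4],"roll":0,"jaw":4},
  {"travel":[0,0,0],"roll":0,"jaw":4},
])

```text
clock: 17.45
tool_pos: [0.6197, 0.2628, 0.1379]
orientation: [-180.0, -0.1, -172.6]
force: [1.5, -0.2, 0.7]
opening: 0.0138
gripper_force: 30.0
```

```bash
python3 -c "
from h import *
H=np.array([.5388,.2526,.1384]);c=np.array([np.cos(np.radians(7.5)),np.sin(np.radians(7.5)),0])
to(H+.082*c+[0,0,-.0015],-172.5);print(ctrl.get_obs()['moment'].round(2))"
```

```text
tcp [0.6197 0.2628 0.1379] [-1.7998e+02 -6.0000e-02 -1.7259e+02] j [  39.5   25.1   -7.5   -0.   -57.5 -122.1] F [ 1.5 -0.2  0.7] open 13.8 g 30.0 t 17.45
travel mm [-0.5  0.4  1. ] roll -0.09
[ 0.06 -0.1  -0.07]
```

Request:
apply_moves([
  {"travel":[0,0,1],"roll":0,"jaw":4},
  {"travel":[0,0,0],"roll":0,"jaw":4},
  {"travel":[0,0,-10],"roll":0,"jaw":4},
  {"travel":[0,0,-20],"roll":0,"jaw":4},
  {"travel":[0,0,-20],"roll":0,"jaw":4},
  {"travel":[0,0,-20],"roll":0,"jaw":4},
  {"travel":[0,0,-20],"roll":5.5,"jaw":4},
  {"travel":[0,0,0],"roll":5.5,"jaw":4},
  {"travel":[0,0,0],"roll":5.5,"jaw":4},
  {"travel":[0,0,0],"roll":5.9,"jaw":4},
])

```text
clock: 18.45
tool_pos: [0.6196, 0.2629, 0.2283]
orientation: [180.0, -0.0, 164.8]
force: [-0.7, 0.1, -1.3]
opening: 0.0139
gripper_force: 30.0
```

Request:
apply_moves([
  {"travel":[-7,-14,0],"roll":0,"jaw":4},
  {"travel":[-13,-28,0],"roll":0,"jaw":4},
  {"travel":[-13,-28,0],"roll":0,"jaw":4},
  {"travel":[-13,-28,0],"roll":0,"jaw":4},
  {"travel":[-13,-28,0],"roll":0,"jaw":4},
  {"travel":[-13,-28,0],"roll":0,"jaw":4},
  {"travel":[-13,-28,0],"roll":0,"jaw":4},
  {"travel":[-13,-28,0],"roll":0,"jaw":4},
  {"travel":[-13,-28,0],"roll":0,"jaw":4},
  {"travel":[-13,-28,0],"roll":0,"jaw":4},
])

```text
clock: 19.45
tool_pos: [0.6707, -0.0279, 0.228]
orientation: [-180.0, -0.0, 165.1]
force: [0.8, 0.6, -1.2]
opening: 0.0142
gripper_force: 30.0
```

Request:
apply_moves([
  {"travel":[-7,-14,10],"roll":0,"jaw":4},
  {"travel":[-3,-10,25],"roll":0,"jaw":4},
  {"travel":[0,0,25],"roll":0,"jaw":4},
  {"travel":[0,0,15],"roll":0,"jaw":4},
  {"travel":[0,0,0],"roll":0,"jaw":4},
  {"travel":[0,0,0],"roll":0,"jaw":4},
])

```text
clock: 20.05
tool_pos: [0.6749, -0.0516, 0.1532]
orientation: [-180.0, 0.0, 165.1]
force: [0.9, -0.3, -1.3]
opening: 0.0136
gripper_force: 30.0
```

```bash
python3 -c "
from h import *
to([.6774,-.0487,.073],165)
s=ctrl.snapshot('scene')[:,:,::-1];t=ctrl.snapshot('top')[:,:,::-1]
cv2.imwrite('pics/s6.png',s);cv2.imwrite('pics/t6.png',t)
c=lambda im,u,v:cv2.resize(im[v:v+100,u:u+100],None,fx=4,fy=4,interpolation=cv2.INTER_CUBIC)
cv2.imwrite('pics/g6.png',np.hstack([c(s,190,200),c(t,235,110)]))"
```

```text
tcp [ 0.6749 -0.0516  0.1532] [-1.7998e+02  1.0000e-02  1.6509e+02] j [  12.1   24.6   -6.1    0.   -59.3 -117. ] F [ 0.9 -0.3 -1.3] open 13.6 g 30.0 t 20.05
travel mm [-1.7  3.5 80.2] roll 0.09
```

View pics/g6.png

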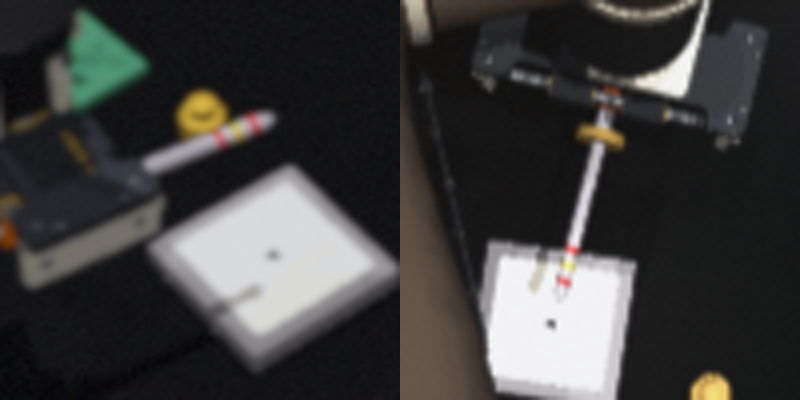

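The scene crop shows the rod nearly level, with its tip at (272,118). The top crop shows the tip at (561,298), short of the dot at (550,323). I'll measure its slope from both views.

```bash
cat > rod.py <<'E'
from h import *
def rodline(s,t,Ls,Lt):  # two px guess points per view; refine by brightness centroid across the rod
    N=[];T={}
    for n,im,(a,b) in(("scene",s,Ls),("top",t,Lt)):
        a,b=np.array(a,float),np.array(b,float);d=(b-a)/np.linalg.norm(b-a);q=np.array([-d[1],d[0]])
        g=im.max(2).astype(np.float32);P=[]
        for f in np.linspace(0,1,25):
            k=np.arange(-4,4.01,.25);pt=a+f*(b-a)+k[:,None]*q
            v=cv2.remap(g,pt[:,0].astype(np.float32)[None],pt[:,1].astype(np.float32)[None],1)[0];w=np.clip(v-(v.min()+.4*np.ptp(v)),0,None)
            P.append(a+f*(b-a)+q*(w*k).sum()/w.sum())
        l=cv2.fitLine(np.array(P,np.float32),cv2.DIST_HUBER,0,.01,.01).ravel();T[n]=l
        o,r1=ray(n,l[2:]-20*l[:2]);_,r2=ray(n,l[2:]+20*l[:2]);m=np.cross(r1,r2);N.append((m/np.linalg.norm(m),o))
    u=np.cross(N[0][0],N[1][0]);u/=np.linalg.norm(u);u*=np.sign(u[0])
    print("dir",u.round(3),"pitch",np.degrees(np.arcsin(u[2])).round(2),"yaw",np.degrees(np.arctan2(u[1],u[0])).round(2),T)
    return u
E
python3 - <<'E'
from rod import *
s,t=cv2.imread("pics/s6.png"),cv2.imread("pics/t6.png")
o=lambda x,y:(x/4+190-.4,y/4+200-.4);p=lambda x,y:((x-400)/4+235-.4,y/4+110-.4)
rodline(s,t,(o(152,163),o(255,124)),(p(598,155),p(564,280)))
for a,b in(((272,118),(561,298)),((254,123),(564,283)),((237,132),(568,265)),((220,139),(572,250))):print(tri(o(*a),p(*b)))
d=(p(550,323),o(274,255)); print("dot",onz("top",d[0],.019),onz("scene",d[1],.019),tri(d[1],d[0]))
E
```

```text
dir [ 0.967 -0.253  0.026] pitch 1.48 yaw -14.68 {'scene': array([  0.92183816,  -0.38757506, 240.47252   , 235.14447   ],
      dtype=float32), 'top': array([ 2.4413863e-01, -9.6974033e-01,  2.7935614e+02,  1.6509924e+02],
      dtype=float32)}
(array([ 0.51669222, -0.01097954,  0.14029384]), np.float64(0.3484021141452841))
(array([ 0.52808049, -0.01406339,  0.14192658]), np.float64(0.6725838465112218))
(array([ 0.54103096, -0.01674927,  0.14185616]), np.float64(0.17611279679817646))
(array([ 0.55225809, -0.01999065,  0.1417712 ]), np.float64(0.41402258099165945))
dot [ 0.51755372 -0.00498128  0.019     ] [ 0.52192922 -0.00549131  0.019     ] (array([ 0.51902671, -0.0062406 ,  0.01560934]), np.float64(1.521123711862601))
```

Pitch is about 1.5°, which is effectively level. I'll shift the tip over the dot and lower it to 50 mm above.

Request:
apply_moves([
  {"travel":[-1,5.2,10],"roll":0,"jaw":4},
  {"travel":[0,0,15],"roll":0,"jaw":4},
  {"travel":[0,0,15],"roll":0,"jaw":4},
  {"travel":[0,0,15],"roll":0,"jaw":4},
  {"travel":[0,0,12],"roll":0,"jaw":4},
  {"travel":[0,0,7.7],"roll":0,"jaw":4},
  {"travel":[0,0,0],"roll":0,"jaw":4},
  {"travel":[0,0,0],"roll":0,"jaw":4},
  {"travel":[0,0,0],"roll":0,"jaw":4},
])

```text
clock: 21.05
tool_pos: [0.6774, -0.047, 0.0788]
orientation: [180.0, 0.1, 165.0]
force: [0.1, -0.0, -0.8]
opening: 0.0141
gripper_force: 30.0
```

```bash
python3 -c "
from h import *
to([.6774,-.0487,.0785],165)
s=ctrl.snapshot('scene')[:,:,::-1];t=ctrl.snapshot('top')[:,:,::-1]
cv2.imwrite('pics/s7.png',s);cv2.imwrite('pics/t7.png',t)
c=lambda im,u,v:cv2.resize(im[v:v+75,u:u+50],None,fx=8,fy=8,interpolation=cv2.INTER_CUBIC)
cv2.imwrite('pics/g7.png',np.hstack([c(s,220,215),c(t,250,135)]))"
```

```text
tcp [ 0.6774 -0.047   0.0788] [1.7998e+02 7.0000e-02 1.6504e+02] j [  12.4   28.8  -10.1    0.   -51.  -117.4] F [ 0.1 -0.  -0.8] open 14.1 g 30.0 t 21.05
travel mm [-0.4 -1.7  0.3] roll 0.04
```

View pics/g7.png

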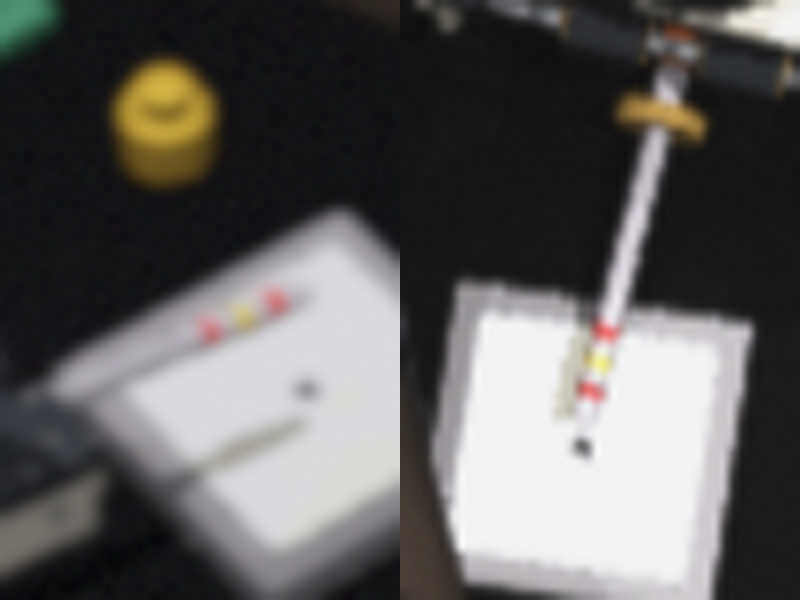

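```bash
python3 - <<'E'
from h import *
o=lambda x,y:(x/8+220-.44,y/8+215-.44);p=lambda x,y:((x-400)/8+250-.44,y/8+135-.44)
u=np.array([.966,-.256,.026])
D,_=tri(o(307,388),p(582,447));print("dot",D)
for nm,a,b,r in(("tip",(310,290),(586,427),0),("red1",(277,300),(592,393),.012),("yel",(245,316),(599,361),.0245),("red2",(210,331),(606,331),.0365)):
    x,e=tri(o(*a),p(*b));print(nm,(x-r*u-D).round(4),round(e,1))
g=np.array([.6774,-.047,.0748]);print("kinematic tip",g-.165*u, "dot top",onz("top",p(582,447),.019))
E
```

```text
dot [ 0.51875381 -0.00697474  0.0159518 ]
tip [-0.0005  0.0001  0.0482] 0.5
red1 [0.0006 0.0007 0.0515] 0.6
yel [0.0007 0.0012 0.0515] 0.4
red2 [0.0011 0.0011 0.0512] 0.8
kinematic tip [ 0.51801 -0.00476  0.07051] dot top [ 0.51727548 -0.00564435  0.019     ]
```

The tip is within about 1 mm of the dot and about 50 mm above it, with the gauge level and clear. Handing in.

```bash
python3 -c "
from plant import ctrl
print(ctrl.get_obs()['qvel'].round(2)); print(ctrl.close_job())"
```

```text
[ 0.13 -0.06 -0.19 -0.07 -0.05 -0.04]
the job is handed in; nothing more can be done
None
```

The job is handed in at about 21 s of the 64 s limit: the gauge came off the peg, went in to its collar and out again, and is held about 1.5° off level, its tip about 1 mm from the pad's dot and 50 mm above it; I levelled it in the grip by resting the rod lightly (about 3 N) on the tube's fixed rim, as the tool cannot tilt.

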